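# Find the hidden keyhole of the burning-pen power unit and lock the key in

## Robot

A 7-joint arm with a two-finger parallel gripper is mounted at the origin on the work surface. World frame = base frame: x ahead of the robot, y to its left, z up, the work surface at z = 0. Lengths are in m, angles in rad, forces in N, time in s.
With the tool pointing down it reaches from about 0.4 to 0.875 m from the base axis. Payload 4.4 kg.
Tool frame: the origin (TCP) lies between the finger pads; the fingertips stand manip.tip_extent ahead of it and the grasp point (between the pads) lies 11 mm behind it (manip.tip_extent is the distance from the TCP to the fingertips, in m); x points along the fingers, z is the direction in which the jaws open and shut, and the axes are right-handed (so a half turn about x gives the same grasp; the last joint's range is limited). The gripper opens to 85 mm and grips with 20 to 120 N. Pads are 22 mm wide; open, the fingers measure 114 mm over their backs; the gripper's body (76 mm by 85 mm) begins 54 mm behind the grasp point. The pads swing forward as they close: fully open they stand 13 mm farther back than shut.
Start: joints at [-1.336, 0.628, 0.038, 1.517, -0.027, 0.996, -0.02], TCP at [0.193, 0.621, 0.204] pointing down, gripper open.
Joint ranges: [-3.06, 3.06], [-0.37, 2.12], [-1.25, 1.32], [0.18, 2.47], [-1.1, 4.24], [0.23, 1.98], [-2.94, 2.94]. Speed limits (rad/s): [2.57, 2.57, 3.14, 3.14, 3.14, 3.14, 3.14].

## Interface

Orientations are given as a unit quaternion [x, y, z, w].
In Python, from cell import manip gives the robot as it stands.
- The arm moves only by the shell command python3 -m inch 'ROWS' [FORCE]. ROWS is JSON, a list of rows, each a list of 3 entries, a list of its own where there are three numbers: the turn, a rotation vector about the tool's x, y, z in rad, then the shift along the tool's x, y, z in cm, then the opening, from 0 (shut) to 1 (fully open). A call has 1 to 10 rows; each row is the pose to reach, as a shift and turn from the pose measured when the call began, along the tool's axes at that moment; what a row does not reach only later rows make up. A row lasts 1/10 s, in which the tool goes at most 50 mm and 8.59 degrees, less where a joint would pass 70% of its speed; a pose out of reach is approached as far as the arm can. A call with a gripper value outside its range is refused whole. The fingers move at their own pace and stop on an object; FORCE is the grip in N (left out, the last holds). Time passes only in rows, so rows that repeat a pose let the fingers close. It gives the time, the measured TCP pose, the force and the opening at its end, in the units of the state.
- manip.state(): the state, without advancing time (a new reading comes with each control period).
- manip.grab_frame(name): name is "scene" or "top" or "wrist"; returns a dict with "color" (420x560x3 uint8, red, green, blue), "depth" (420x560 float32, m along the optical axis (not along the pixel's ray), 0 where there is no reading), "camera_matrix" (3x3 intrinsics, pixels), "k1" (the pictures are not rectified: a ray, as slopes to the right and down, at radius r is drawn at 1 + k1 r^2 times it, then the intrinsics apply), "extrinsics" (4x4, takes a point from world to camera coordinates); the wrist camera has in their place "mount" (4x4, takes a point from camera to tool coordinates, whose origin is the TCP and whose axes are the tool frame's). Camera axes: x right, y up, looking along -z (the intrinsics and any distortion apply to the point x, -y, -z); pixel columns grow to the right and rows downward; lengths in m; the calibration is good to about 2 mm. A picture is of the moment at which its call begins: read the wrist's pose just before it.
- manip.job_done(): hands the job in, once; it reports no verdict.
The state is a dict: "t": time; "joint_positions": joint angles; "joint_velocities": joint speeds; "effort": joint torques, N m; "tool_pos": TCP position; "tcp_rot": TCP orientation; "wrist_force": force on the tool from outside, world axes, zero at the start; "wrist_torque": the same for the moment, N m; "width": opening from 0.0 (shut) to 1.0 (fully open).
Only numpy, scipy, OpenCV 4.12 (cv2) and the standard library are available. Lean on these libraries where they do the work, as an engineer would, in place of code of your own. Each camera call takes 0.05 s, during which the arm holds its last target.

## Task

Enable the burning-pen power unit with its safety key, whose keyhole is hidden from children under a flush spring shutter somewhere along the slot in the unit's cover. Lift the key out of its wooden stand, set its tip down at either end of the slot and slide it lightly along, without lifting it off, until it drops into the keyhole, then gently push it fully home. Finally tug it straight up with about 8 N for a second to check that the catch holds it, and let go of it there; leave everything else on the table alone.

Things in the scene. Friction and masses are not known exactly. Their poses are not given: they have to be found in the camera images.
- unit: Fixed power unit: black case 130 mm (its x) by 206 mm (its y), 85 mm high to its aluminium cover; origin at the centre of its underside, z up. Along the middle of the cover (its x = 0, parallel to its y) runs a straight open slot 15 mm wide, 5 mm deep, 104 mm long (its y -52 to +52 mm).
- slot_mid (a point): Middle of the slot's floor, 80 mm above the table; axes as the unit's. The floor is rigid but for the hidden keyhole: an upright opening 15 mm across the slot by 17 mm along it, closed by a flush spring shutter of the same aluminium. Its centre is anywhere within 24 mm of this point along the slot, otherwise unknown. It takes the key in any yaw.
- shutter (a joint): How far the shutter is pressed down, m: 0 = flush, 0.041 with the key home. It yields to about 0.5 N, rising to 1 N. Deeper in the keyhole two sprung catches give way to a push of 3 to 8 N and snap into the key's neck about 2.5 mm before it is home; then the key has about 2.5 mm of up-and-down play and cannot be pulled out.
- stand: Fixed wooden block 75 x 75 mm, 60 mm high; origin at the centre of its underside. The key stands upright in a 16 mm hole in its middle, its collar resting on the block's top.
- key_grip (a point): Centre of the key's handle: grey plastic, 20 mm (key's x) by 46 mm (key's y), 48 mm high; grasp it across its 20 mm. On the key's axis, 76 mm above the tip, 30 mm above the collar's underside. The key stands upright, z up; it is 100 mm long and weighs 140 to 210 g.
- key_collar (a point): Centre of the underside of the key's round steel collar (34 mm in diameter, 6 mm thick), on the axis 46 mm above the tip. Fully home, the collar sits on the cover, 85 mm above the table, and the tip is 41 mm under the slot floor.
- key_tip (a point): End of the key's steel shank, on its axis. The shank is 12 mm in diameter and 46 mm long, tapered at the tip (7 mm across at the end, full width 6 mm up), with a thin neck 14 to 26 mm above the tip.
- gourd_a: Bystander, to be left alone: small gourd, 60 mm wide, 107 mm high; origin at its underside.
- gourd_b: Bystander, to be left alone: gourd, 80 mm wide, 143 mm high; origin at its underside.
- jar_a: Bystander, to be left alone: paint jar, 66 mm wide, 75 mm high; origin at its underside.
- jar_b: Bystander, to be left alone: paint jar, 72 mm wide, 85 mm high; origin at its underside.
- glue: Bystander, to be left alone: slim glue bottle, 36 mm wide, 120 mm high; origin at its underside.
- cup: Bystander, to be left alone: clear plastic cup, 72 mm wide, 95 mm high; origin at its underside.
- brush: Bystander, to be left alone: brush, 180 mm long, lying; origin at its underside.

How it is judged:
On the way, in this order (a step that is already met when the one before it is completed fails the run):
1. the key's tip rests on the slot floor within 17 mm of either end of the slot, the shutter still shut ((y of key_tip in the frame of unit above 0.035 m or y of key_tip in the frame of unit below -0.035 m) and y of key_tip in the frame of unit between -0.053 and 0.053 m and x of key_tip in the frame of unit between -0.006 and 0.006 m and z of key_tip in the frame of unit between 0.077 and 0.082 m and contact force between key and unit above 0.3 N and value of joint shutter below 0.002 m), for 0.1 s.
2. the key has dropped through the shutter and is fully home: collar within 1.3 mm of the cover (z of key_collar in the frame of unit below 0.0863 m and value of joint shutter above 0.036 m and angle between key_tip's own z axis and vertical below 0.12 rad), for 0.15 s.
3. the key is tugged up against the catch for 0.4 s, with over 6 N between key and unit (some 3 N of that is its weight and the springs): collar 1.5 to 5 mm above the cover (z of key_collar in the frame of unit between 0.0865 and 0.09 m and contact force between key and unit above 6 N), for 0.4 s.
At the end, for the whole second after the job is handed in: The key stands in the keyhole, released and at rest: collar no more than 4 mm above the cover, shutter pressed more than 36 mm, key within 0.15 rad of upright (z of key_collar in the frame of unit below 0.089 m and value of joint shutter above 0.036 m and angle between key_tip's own z axis and vertical below 0.15 rad and linear speed of key below 0.02 m/s); the robot touches nothing.
It fails at once if the cover is pressed with more than 40 N while searching (shutter still shut) (contact force between key and unit above 40 N and value of joint shutter below 0.002 m).
It fails at once if the key is rammed against the unit with more than 90 N (contact force between key and unit above 90 N).
It fails at once if the caught key is tugged with more than 30 N (contact force between key and unit above 30 N and z of key_collar in the frame of unit between 0.0865 and 0.09 m and value of joint shutter above 0.03 m).
It fails at once if the tip is lifted more than 9 mm off (or lowered from above on to) the middle part of the slot, within 28 mm of its middle, before the shutter is found (x of key_tip in the frame of unit between -0.01 and 0.01 m and y of key_tip in the frame of unit between -0.028 and 0.028 m and z of key_tip in the frame of unit between 0.089 and 0.105 m and value of joint shutter below 0.002 m).
It fails at once if a bystander is moved more than 25 mm (distance of any of gourd_a, gourd_b, jar_a, jar_b, glue, cup, brush from where it was at the start of the episode above 0.025 m).
It also fails if it takes over 72 s, if anything falls off the work surface, if the arm or the gripper's body presses on something with over 40 N, if the wrist force passes 120 N, or if a joint passes its speed limit or range.

## Working session

There is one attempt and no reset: what is moved stays moved. The work goes in short steps, Python scripts to look and compute and a shell command to move; the robot and the scene stay as the last step left them, time stands still between calls to the robot, and variables do not carry over. Pictures are saved under pics/ and viewed, and the job is handed in when it is done.

```bash
ls; mkdir -p pics; cat > h.py <<'E'
import numpy as np,cv2
from cell import manip
from scipy.spatial.transform import Rotation as R
def grab(n,fn=None):
    s=manip.state(); f=manip.grab_frame(n)
    if n=='wrist':
        T=np.eye(4);T[:3,:3]=R.from_quat(s['tcp_rot']).as_matrix();T[:3,3]=s['tool_pos']
        f['c2w']=T@np.array(f['mount'])
    else: f['c2w']=np.linalg.inv(np.array(f['extrinsics']))
    if fn: cv2.imwrite(fn,f['color'][:,:,::-1])
    return f
def cloud(f):
    K=np.array(f['camera_matrix']);k=float(f['k1']);d=f['depth']
    H,W=d.shape;u,v=np.meshgrid(np.arange(W),np.arange(H))
    D=np.array([k,0,0,0,0.])
    p=cv2.undistortPoints(np.stack([u,v],-1).reshape(-1,1,2).astype(float),K,D).reshape(H,W,2)
    c=np.stack([p[...,0]*d,-p[...,1]*d,-d],-1)
    w=c@f['c2w'][:3,:3].T+f['c2w'][:3,3]
    w[d==0]=np.nan
    return w
E
python3 - <<'E'
from h import *
s=manip.state();print(s,manip.tip_extent)
for n in('scene','top','wrist'):
    f=grab(n,f'pics/{n}0.png');print(n,f['k1'],f['camera_matrix'],f['c2w'])
    np.savez(f'{n}0.npz',w=cloud(f),c=f['color'])
E
```

```text
pics
{'t': 0.0, 'joint_positions': array([-1.33580463,  0.62933046,  0.03843846,  1.51838862, -0.02697701,
        0.99627007, -0.01994879]), 'joint_velocities': array([ 1.54965743e-04, -5.06789258e-04,  2.94563961e-06,  6.52711705e-04,
        1.56837353e-04,  3.87636131e-04, -9.29386569e-04]), 'effort': array([ 8.70397398e-04, -5.63399220e+01,  1.22652322e+00, -1.93441558e+01,
        1.10910862e-02,  1.07439252e-02,  4.32508642e-06]), 'tool_pos': array([0.19235729, 0.62017653, 0.20279262]), 'tcp_rot': array([-0.41986547,  0.56978246,  0.41905411,  0.56873069]), 'wrist_force': array([-0.229429  ,  0.51336328, -1.10836197]), 'wrist_torque': array([ 0.00267988,  0.00263058, -0.02068071]), 'width': 0.9998410159533779} 0.008
scene 0.007462446987501255 [[495.82781316   0.         277.86388341]
 [  0.         495.82781316 207.57293969]
 [  0.           0.           1.        ]] [[-0.77573648 -0.38768522  0.49792879  1.12901251]
 [ 0.63101843 -0.48526027  0.6052588   0.59148303]
 [ 0.00697517  0.78372358  0.62107061  0.79525074]
 [ 0.          0.          0.          1.        ]]
top -0.1836417464938141 [[540.22021173   0.         276.40543948]
 [  0.         540.22021173 207.48163987]
 [  0.           0.           1.        ]] [[-0.00863761  0.99444151 -0.10493554  0.43335447]
 [-0.99994129 -0.00790315  0.00741292 -0.08341097]
 [ 0.0065424   0.10499341  0.9944514   1.52058834]
 [ 0.          0.          0.          1.        ]]
wrist 0.002631733776633792 [[298.34034641   0.         282.25760241]
 [  0.         298.34034641 210.66200799]
 [  0.           0.           1.        ]] [[ 0.29439442 -0.90273304 -0.3136957   0.11061269]
 [ 0.95568145  0.27732189  0.09882077  0.64461545]
 [-0.00221409 -0.32888544  0.94436723  0.37298533]
 [ 0.          0.          0.          1.        ]]
```

View pics/scene0.png

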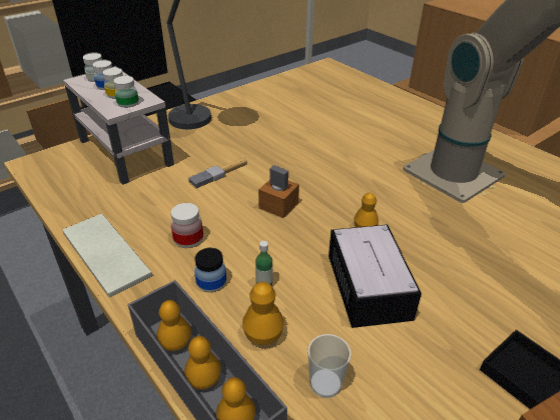

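View pics/top0.png

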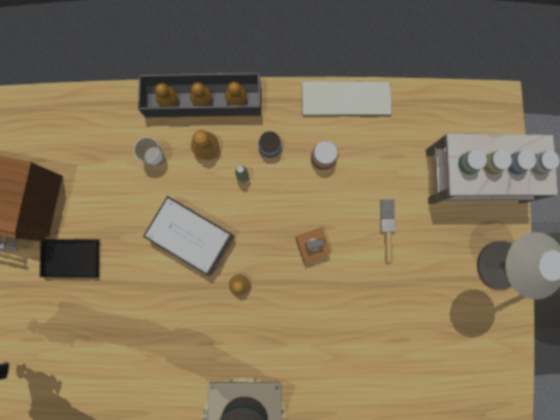

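View pics/wrist0.png

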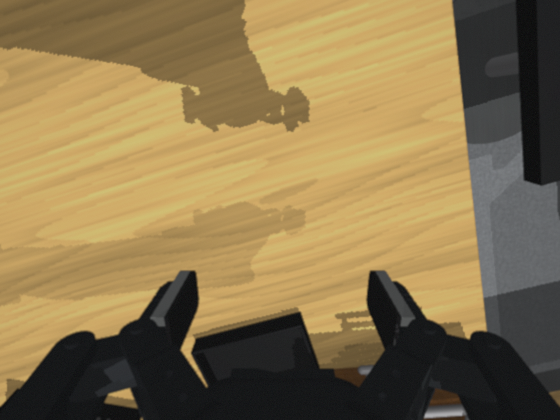

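The top view has the stand and key at about (313,245), the unit at about (190,236) with its slot running from (170,227) to (203,246), and the bystanders around them. Next I measure these.

```bash
python3 - <<'E'
from h import *
w=np.load('top0.npz')['w'];c=np.load('top0.npz')['c']; sc=np.load('scene0.npz')['w']
def rect(w,roi,z0,z1):
    u0,v0,u1,v1=roi;p=w[v0:v1,u0:u1].reshape(-1,3);p=p[(p[:,2]>z0)&(p[:,2]<z1)]
    r=cv2.minAreaRect(p[:,:2].astype(np.float32)*1000);print(len(p),r,p.mean(0));return p
print('unit');rect(w,(140,190,240,280),.078,.092);rect(sc,(325,220,420,325),.078,.092)
print('stand');rect(w,(290,220,335,270),.054,.066);rect(sc,(255,160,305,220),.054,.066)
print('handle');rect(w,(290,220,335,270),.085,.125);rect(sc,(255,160,305,220),.08,.125)
print('table',w[300,300],sc[150,300],w[300,100])
for n,(u,v) in dict(ga=(240,285),gb=(205,144),ja=(270,144),jb=(325,155),gl=(242,174),cup=(148,151)).items():
    p=w[v-14:v+14,u-12:u+12].reshape(-1,3);p=p[p[:,2]>.03];print(n,np.nanmedian(p,0),p.min(0),p.max(0))
cv2.imwrite('pics/topz.png',cv2.resize(c[180:310,130:345,::-1],None,fx=3.6,fy=3.6,interpolation=cv2.INTER_CUBIC))
E
```

```text
unit
3410 ((512.7180786132812, 147.21546936035156), (207.1622314453125, 131.80072021484375), 59.02544021606445) [0.51273065 0.14635725 0.08358579]
4490 ((511.1961975097656, 147.7506103515625), (209.76504516601562, 131.44345092773438), 59.04094314575195) [0.51943214 0.15697051 0.08342084]
stand
582 ((486.0039367675781, -193.62106323242188), (75.22875213623047, 75.55857849121094), 18.3146915435791) [ 0.48560569 -0.19270295  0.05934969]
409 ((484.5057678222656, -191.3446807861328), (80.01126098632812, 77.98773956298828), 18.528100967407227) [ 0.49360768 -0.18144024  0.05887569]
handle
137 ((485.91162109375, -193.45455932617188), (19.813343048095703, 46.39308166503906), 15.45147705078125) [ 0.48553337 -0.19264346  0.11226394]
279 ((485.8204650878906, -191.2222137451172), (23.455080032348633, 48.46550750732422), 13.899236679077148) [ 0.48907958 -0.18695586  0.10115235]
table [ 0.33290469 -0.15862755 -0.00278928] [ 0.26270268 -0.35861511  0.00063787] [0.33317106 0.40842532 0.00459053]
ga [0.38004409 0.00687715 0.05425535] [ 0.35017808 -0.01781612  0.03000991] [0.40507451 0.03722681 0.10975318]
gb [0.75571866 0.09824216 0.07613602] [0.73104411 0.07141722 0.03093578] [0.80617574 0.13850791 0.14783051]
ja [ 0.76354365 -0.07787897  0.07291998] [ 0.73660912 -0.10908955  0.03082165] [ 0.7985176  -0.04424602  0.08297623]
jb [ 0.72916265 -0.22647278  0.08281616] [ 0.69900903 -0.26193516  0.03068655] [ 0.76658626 -0.19617465  0.09340246]
gl [ 0.678175   -0.00147357  0.08008899] [ 0.66601343 -0.01691529  0.03056831] [0.70060224 0.01830723 0.12658157]
cup [0.75672164 0.26795924 0.07187461] [0.70925966 0.2237586  0.03062642] [0.78108812 0.2907359  0.1014192 ]
```

View pics/topz.png

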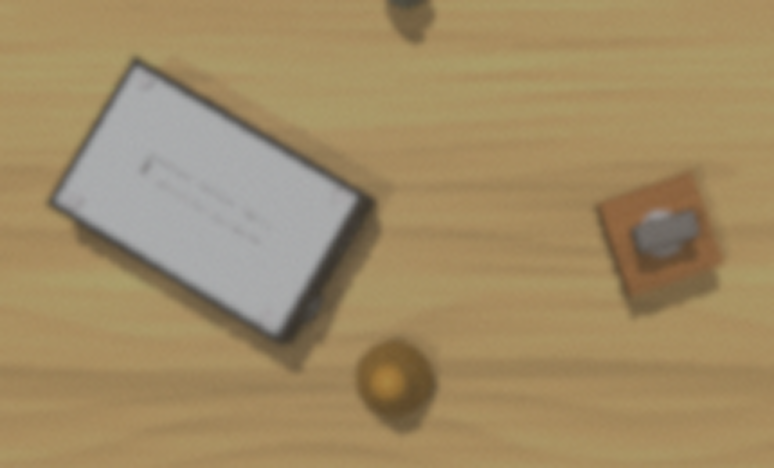

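```bash
cat >> h.py <<'E'
def plan(pos,yaw=None):
    "pos world TCP; yaw: world direction (rad) of tool z axis (jaw), mod pi; tool pointing down"
    s=manip.state();A=R.from_quat(s['tcp_rot']);M=A.as_matrix();p=np.array(s['tool_pos'])
    print('now',p.round(4),'jaw yaw',np.degrees(np.arctan2(M[1,2],M[0,2])).round(2),'x axis',M[:,0].round(4),'j',np.round(s['joint_positions'],2),'F',np.round(s['wrist_force'],2),'w',round(s['width'],3),'t',round(s['t'],2))
    print('shift cm',(M.T@(np.array(pos)-p)*100).round(3))
    if yaw is not None:
        for y in(yaw,yaw+np.pi):
            z=np.array([np.cos(y),np.sin(y),0]);x=np.array([0,0,-1.]);B=np.stack([x,np.cross(z,x),z],1)
            print('turn',R.from_matrix(M.T@B).as_rotvec().round(4))
E
python3 -c "
from h import *
plan([.5,.2,.3],np.radians(16))
plan([.486,-.193,.25],np.radians(16))"
```

```text
now [0.1924 0.6203 0.203 ] jaw yaw 72.77 x axis [-4.0e-04 -1.5e-03 -1.0e+00] j [-1.34  0.63  0.04  1.52 -0.03  1.   -0.02] F [-0.24  0.19 -0.42] w 1.001 t 0.15
shift cm [ -9.654 -41.831 -31.045]
turn [ 9.908e-01 -1.400e-03  8.000e-04]
turn [-2.1508e+00 -9.0000e-04 -1.6000e-03]
now [0.1924 0.6203 0.203 ] jaw yaw 72.77 x axis [-4.0e-04 -1.5e-03 -1.0e+00] j [-1.34  0.63  0.04  1.52 -0.03  1.   -0.02] F [-0.24  0.19 -0.42] w 1.001 t 0.15
shift cm [ -4.596 -52.137 -68.988]
turn [ 9.908e-01 -1.400e-03  8.000e-04]
turn [-2.1508e+00 -9.0000e-04 -1.6000e-03]
```

```bash
python3 -m inch '[[[0.1,0,0],[-6,-4,-3],1],[[0.2,0,0],[-9.6,-8,-6],1],[[0.3,0,0],[-9.6,-12,-9],1],[[0.4,0,0],[-9.6,-16,-12],1],[[0.5,0,0],[-9.6,-20,-15],1],[[0.6,0,0],[-9.6,-24,-18],1],[[0.7,0,0],[-9.6,-28,-21],1],[[0.8,0,0],[-9.6,-32,-24],1],[[0.9,0,0],[-9.6,-36,-27],1],[[0.99,0,0],[-9.6,-41.8,-31],1]]'; python3 -c "
from h import *
plan([.440,-.193,.25],np.radians(16))"
```

```text
t: 1.15
tool_pos: [0.4682, 0.2408, 0.2995]
tcp_rot: [-0.098, 0.701, 0.097, 0.7]
wrist_force: [0.8, 0.6, 0.1]
width: 1.0
now [0.4682 0.2408 0.2995] jaw yaw 15.84 x axis [-6.0e-04 -1.1e-03 -1.0e+00] j [-0.8   0.37  0.39  1.73 -0.15  1.07 -0.09] F [0.76 0.55 0.15] w 1.0 t 1.15
shift cm [  4.996 -40.954 -14.549]
turn [-0.0029 -0.0009  0.0009]
turn [3.1387e+00 1.4000e-03 1.3000e-03]
```

```bash
python3 -c "
from h import *
plan([.5,-.241,.27],np.radians(16))"; python3 -m inch '[[[0,0,0],[0.5,-5,-1],1],[[0,0,0],[1,-10,-2],1],[[0,0,0],[1.5,-15,-3],1],[[0,0,0],[2,-20,-4],1],[[0,0,0],[2.5,-25,-5],1],[[0,0,0],[3,-30,-6],1],[[0,0,0],[3,-35,-7],1],[[0,0,0],[3,-40,-8.5],1],[[0,0,0],[3,-45,-10],1],[[0,0,0],[3,-47.2,-10.2],1]]'; python3 -m inch '[[[0,0,0],[0,0,0],1],[[0,0,0],[0,0,0],1]]'; python3 - <<'E'
from h import *
plan([.486,-.193,.20],np.radians(16))
f=grab('wrist','pics/w1.png');np.savez('w1.npz',w=cloud(f),c=f['color'])
E
```

```text
now [0.4682 0.2408 0.2995] jaw yaw 15.84 x axis [-6.0e-04 -1.1e-03 -1.0e+00] j [-0.8   0.37  0.39  1.73 -0.15  1.07 -0.09] F [0.76 0.55 0.15] w 1.0 t 1.15
shift cm [  2.998 -47.211 -10.089]
turn [-0.0029 -0.0009  0.0009]
turn [3.1387e+00 1.4000e-03 1.3000e-03]
t: 2.15
tool_pos: [0.4975, -0.2451, 0.27]
tcp_rot: [-0.097, 0.701, 0.095, 0.7]
wrist_force: [0.8, -0.3, 1.1]
width: 1.001
t: 2.35
tool_pos: [0.4968, -0.246, 0.2696]
tcp_rot: [-0.096, 0.702, 0.095, 0.7]
wrist_force: [-0.1, 0.8, 1.3]
width: 0.999
now [ 0.4968 -0.246   0.2696] jaw yaw 15.48 x axis [-0.0022 -0.0021 -1.    ] j [ 0.09  0.45  0.48  1.71 -0.23  1.04  0.92] F [-0.08  0.81  1.34] w 0.999 t 2.35
shift cm [6.953 5.406 0.395]
turn [-0.009  -0.0027  0.0014]
turn [3.1326e+00 2.2000e-03 4.2000e-03]
```

View pics/w1.png

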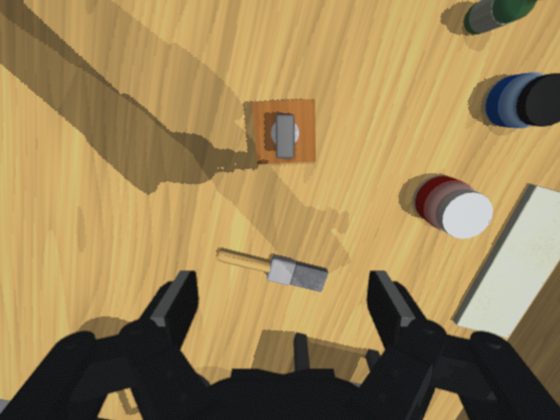

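The wrist view shows the key handle at about (285,135), upright and square to the jaws. Measuring it more precisely.

```bash
python3 - <<'E'
from h import *
w=np.load('w1.npz')['w']
p=w[95:175,240:330].reshape(-1,3)
for a,b in((.108,.12),(.055,.0625),(.063,.069)):
    q=p[(p[:,2]>a)&(p[:,2]<b)];print(len(q),cv2.minAreaRect(q[:,:2].astype(np.float32)*1000),q.mean(0))
E
```

```text
819 ((483.8260192871094, -193.39285278320312), (19.745285034179688, 44.854225158691406), 15.663301467895508) [ 0.48363457 -0.19295131  0.11349785]
2832 ((483.93402099609375, -193.76629638671875), (75.12931823730469, 75.10848236083984), 18.62055206298828) [ 0.48309688 -0.19117372  0.05984887]
128 ((483.5682373046875, -193.65126037597656), (33.0156364440918, 22.434429168701172), 15.519950866699219) [ 0.48262358 -0.19379568  0.06595226]
```

```bash
python3 -m inch '[[[-0.005,-0.003,0.0014],[1.5,1.5,0.1],1],[[-0.005,-0.003,0.0014],[3,3,0.2],1],[[-0.005,-0.003,0.0014],[4.5,4.5,0.2],1],[[-0.005,-0.003,0.0014],[6,5.4,0.2],1],[[-0.005,-0.003,0.0014],[7,5.4,0.25],1],[[-0.005,-0.003,0.0014],[7,5.4,0.25],1],[[-0.005,-0.003,0.0014],[7,5.4,0.25],1]]' ; python3 - <<'E'
from h import *
plan([.4845,-.193,.082],np.radians(15.7))
f=grab('wrist','pics/w2.png');w=cloud(f)
p=w[150:,150:420].reshape(-1,3)
for a,b in((.109,.118),):
    q=p[(p[:,2]>a)&(p[:,2]<b)&(np.hypot(p[:,0]-.4845,p[:,1]+.193)<.035)];print(len(q),cv2.minAreaRect(q[:,:2].astype(np.float32)*1000),q.mean(0))
E
```

```text
t: 3.1
tool_pos: [0.4855, -0.1917, 0.1999]
tcp_rot: [-0.098, 0.7, 0.098, 0.701]
wrist_force: [-0.9, -0.0, 0.7]
width: 1.002
now [ 0.4855 -0.1917  0.1999] jaw yaw 15.96 x axis [ 1.1e-03  7.0e-04 -1.0e+00] j [ 0.02  0.48  0.44  1.89 -0.28  0.83  0.88] F [-0.86 -0.05  0.73] w 1.002 t 3.1
shift cm [11.79  -0.099 -0.145]
turn [ 0.0045  0.0012 -0.0003]
turn [-3.1371e+00  5.0000e-04  1.9000e-03]
1059 ((483.7904357910156, -193.55841064453125), (19.784717559814453, 46.641197204589844), 15.073765754699707) [ 0.48324907 -0.19200513  0.11348411]
```

View pics/w2.png

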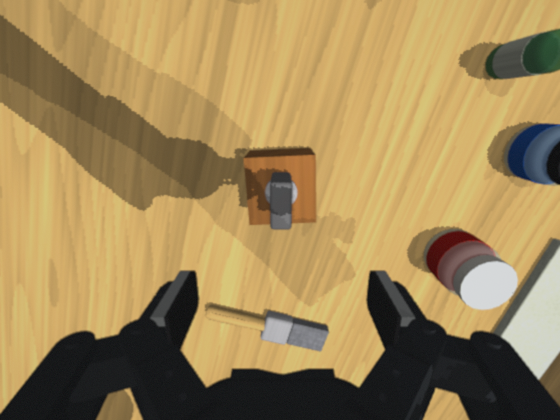

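The handle at (282,200) lies between the jaws and the cloud agrees with my earlier estimate, so I descend.

```bash
python3 -m inch '[[[0.005,0.001,0],[2,-0.1,-0.15],1],[[0.005,0.001,0],[4.5,-0.1,-0.15],1],[[0.005,0.001,0],[7,-0.1,-0.15],1],[[0.005,0.001,0],[9,-0.1,-0.15],1],[[0.005,0.001,0],[10.5,-0.1,-0.15],1],[[0.005,0.001,0],[11.4,-0.1,-0.15],1],[[0.005,0.001,0],[11.7,-0.1,-0.15],1],[[0.005,0.001,0],[11.7,-0.1,-0.15],1],[[0.005,0.001,0],[11.7,-0.1,-0.15],1]]' ; python3 - <<'E'
from h import *
plan([.4845,-.193,.082],np.radians(15.7))
f=grab('wrist','pics/w3.png')
E
```

```text
t: 4.05
tool_pos: [0.4853, -0.1938, 0.0839]
tcp_rot: [-0.096, 0.7, 0.096, 0.701]
wrist_force: [1.2, -0.2, 0.9]
width: 1.0
now [ 0.4853 -0.1938  0.0839] jaw yaw 15.63 x axis [ 2.2e-03 -4.0e-04 -1.0e+00] j [ 0.1   0.65  0.34  1.99 -0.39  0.56  0.98] F [ 1.23 -0.16  0.87] w 1.0 t 4.05
shift cm [ 0.193  0.101 -0.054]
turn [-0.0013  0.002   0.001 ]
turn [ 3.1403e+00  1.5000e-03 -3.1000e-03]
```

View pics/w3.png

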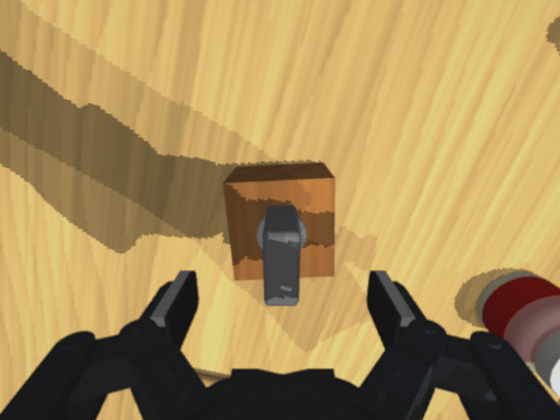

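The handle stands centred between the open jaws, so I close.

```bash
python3 -m inch '[[[0,0.002,0],[0.1,0.08,-0.04],0.6],[[0,0.002,0],[0.1,0.08,-0.04],0.4],[[0,0.002,0],[0.1,0.08,-0.04],0.1],[[0,0.002,0],[0.1,0.08,-0.04],0.1],[[0,0.002,0],[0.1,0.08,-0.04],0.1],[[0,0.002,0],[0.1,0.08,-0.04],0.1],[[0,0.002,0],[0.1,0.08,-0.04],0.1],[[0,0.002,0],[0.1,0.08,-0.04],0.1]]' 80; python3 -m inch '[[[0,0,0],[0,0,0],0.1],[[0,0,0],[0,0,0],0.1],[[0,0,0],[0,0,0],0.1]]'; python3 - <<'E'
from h import *
plan([.4845,-.193,.20],np.radians(15.7))
E
```

```text
t: 4.9
tool_pos: [0.4847, -0.1932, 0.0834]
tcp_rot: [-0.096, 0.7, 0.096, 0.701]
wrist_force: [-1.5, 1.3, 6.0]
width: 0.191
t: 5.2
tool_pos: [0.4847, -0.1931, 0.0834]
tcp_rot: [-0.096, 0.7, 0.096, 0.701]
wrist_force: [0.1, -0.5, 4.2]
width: 0.187
now [ 0.4847 -0.1931  0.0834] jaw yaw 15.63 x axis [ 5.e-04 -8.e-04 -1.e+00] j [ 0.1   0.65  0.34  1.99 -0.39  0.56  0.98] F [ 0.09 -0.45  4.21] w 0.187 t 5.2
shift cm [-1.166e+01  8.000e-03 -9.000e-03]
turn [-0.0013  0.0003  0.0009]
turn [ 3.1403e+00  1.4000e-03 -5.0000e-04]
```

```bash
python3 -m inch '[[[0,0,0],[-0.5,0,0],0.1],[[0,0,0],[-1.5,0,0],0.1],[[0,0,0],[-3,0,0],0.1],[[0,0,0],[-5,0,0],0.1],[[0,0,0],[-7,0,0],0.1],[[0,0,0],[-9,0,0],0.1],[[0,0,0],[-11,0,0],0.1],[[0,0,0],[-12.5,0,0],0.1],[[0,0,0],[-13.6,0,0],0.1],[[0,0,0],[-13.6,0,0],0.1]]'; python3 -m inch '[[[0,0,0],[0,0,0],0.1],[[0,0,0],[0,0,0],0.1]]'; python3 - <<'E'
from h import *
plan([.486,.104,.215],np.radians(15.7))
f=grab('wrist','pics/w4.png');grab('scene','pics/s4.png')
E
```

```text
t: 6.2
tool_pos: [0.4855, -0.1935, 0.221]
tcp_rot: [-0.097, 0.699, 0.095, 0.702]
wrist_force: [-0.0, 0.4, -1.5]
width: 0.185
t: 6.4
tool_pos: [0.4851, -0.1933, 0.2204]
tcp_rot: [-0.097, 0.7, 0.096, 0.701]
wrist_force: [-0.3, 0.0, -2.0]
width: 0.19
now [ 0.4851 -0.1933  0.2204] jaw yaw 15.63 x axis [ 0.0025 -0.0014 -1.    ] j [ 0.    0.46  0.47  1.86 -0.26  0.88  0.87] F [-0.26  0.   -2.01] w 0.19 t 6.4
shift cm [ 0.504 28.602  8.098]
turn [-0.0013  0.002   0.002 ]
turn [ 3.1403  0.0032 -0.0032]
```

View pics/w4.png

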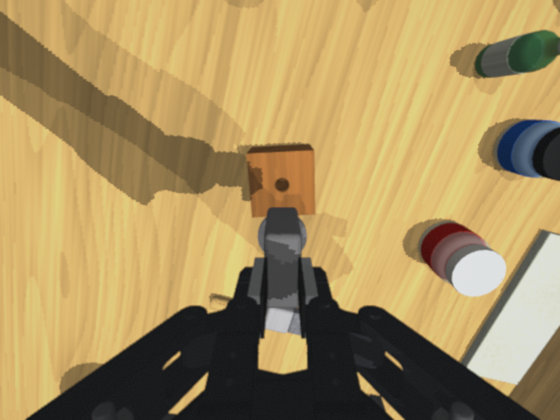

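View pics/s4.png

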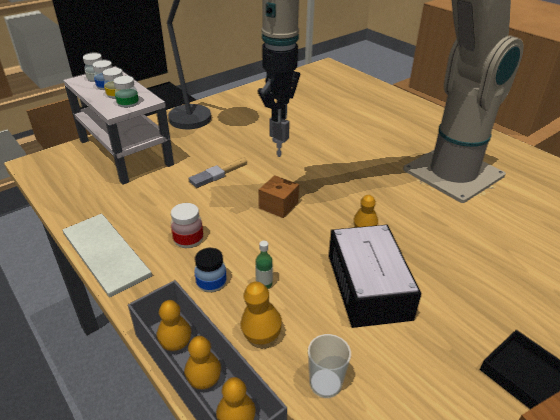

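The key hangs straight in the grip and clear of the stand; the bystanders are untouched. I move to a viewpoint over the unit to measure the slot with the wrist camera.

```bash
python3 -m inch '[[[0,0.002,0],[-1,2,0.6],0.1],[[0,0.002,0],[-2,5,1.5],0.1],[[0,0.002,0],[-3,8,2.4],0.1],[[0,0.002,0],[-4,11,3.3],0.1],[[0,0.002,0],[-4,14,4.2],0.1],[[0,0.002,0],[-4,17,5.1],0.1],[[0,0.002,0],[-4,19,6],0.1],[[0,0.002,0],[-4,20,7],0.1],[[0,0.002,0],[-4,20,8],0.1],[[0,0.002,0],[-4,20,8],0.1]]'; python3 -m inch '[[[0,0,0],[0,0,0],0.1],[[0,0,0],[0,0,0],0.1]]'; python3 - <<'E'
from h import *
plan([.486,.104,.215],np.radians(15.7))
f=grab('wrist','pics/w5.png');np.savez('w5.npz',w=cloud(f),c=f['color'],d=f['depth'])
E
```

```text
t: 7.5
tool_pos: [0.5098, 0.0202, 0.2599]
tcp_rot: [-0.097, 0.7, 0.095, 0.701]
wrist_force: [-0.3, -0.1, -0.9]
width: 0.193
t: 7.7
tool_pos: [0.5098, 0.0185, 0.2598]
tcp_rot: [-0.097, 0.7, 0.094, 0.701]
wrist_force: [-0.4, -0.1, -0.9]
width: 0.188
now [0.5098 0.0185 0.2598] jaw yaw 15.46 x axis [ 0.0012 -0.004  -1.    ] j [-0.42  0.39  0.46  1.84 -0.21  0.96  0.4 ] F [-0.39 -0.12 -0.87] w 0.188 t 7.7
shift cm [ 4.441  8.898 -0.013]
turn [-0.0042  0.0001  0.0042]
turn [ 3.1374e+00  6.6000e-03 -1.0000e-04]
```

View pics/w5.png

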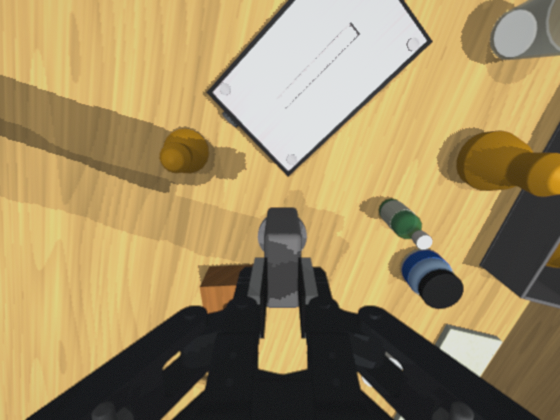

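The wrist view shows the slot running from about (282,102) to (355,27). Fitting its depth relative to the cover.

```bash
python3 - <<'E'
from h import *
f=np.load('w5.npz');w=f['w']
p=w[:180,200:440]; P=p.reshape(-1,3)
m=(P[:,2]>.070)&(P[:,2]<.095)&(np.hypot(P[:,0]-.51,P[:,1]-.147)<.13)
q=P[m];A=np.c_[q[:,:2],np.ones(len(q))]
c=np.zeros(3);k=np.ones(len(q),bool)
for i in range(6):
    c=np.linalg.lstsq(A[k],q[k,2],rcond=None)[0];r=q[:,2]-A@c;k=abs(r)<.0015
print('plane',c,'z at centre',c@[.51,.147,1],k.sum())
th=np.radians(59)
s=(r<-.003)&(r>-.008)
Q=q[s];e=np.array([np.cos(th),np.sin(th)]);n=np.array([e[1],-e[0]])
# restrict to near-centre
d=(Q[:,:2]-[.512,.147])@n;Q=Q[abs(d)<.02]
l=(Q[:,:2]-[.512,.147])@e;Q=Q[abs(l)<.07]
print(len(Q),cv2.minAreaRect(Q[:,:2].astype(np.float32)*1000),Q.mean(0))
l=(Q[:,:2]-[.512,.147])@e;d=(Q[:,:2]-[.512,.147])@n
print(np.percentile(l,[0,1,50,99,100]),np.percentile(d,[0,2,50,98,100]));print('fit d(l)',np.polyfit(l,d,1))
cov=q[k];print('cover',cv2.minAreaRect(cov[:,:2].astype(np.float32)*1000))
# handle in tool frame
s=manip.state();T=R.from_quat(s['tcp_rot']).as_matrix()
H=w[200:310,255:315].reshape(-1,3);H=(H-s['tool_pos'])@T
hx=H[(H[:,0]<-.02)&(H[:,0]>-.06)];print('handle top tool',len(hx),np.percentile(hx,[2,50,98],axis=0))
E
```

```text
plane [-0.00027936  0.00030163  0.08496632] z at centre 0.08486818912109025 17276
1526 ((510.8328857421875, 146.3003692626953), (104.43766021728516, 15.027427673339844), 59.345314025878906) [0.51161722 0.14777536 0.07983416]
[-0.05345581 -0.05228468  0.00161462  0.05009349  0.0509931 ] [-0.0083804  -0.00785632 -0.00081733  0.00632372  0.00710487]
fit d(l) [-0.0056919  -0.00072479]
cover ((512.47900390625, 145.74339294433594), (195.712646484375, 121.39723205566406), 59.24148941040039)
handle top tool 3686 [[-0.05809528 -0.0207014  -0.01279082]
 [-0.03056231  0.00937183 -0.00037248]
 [-0.02287423  0.02225274  0.01288469]]
```

```bash
python3 - <<'E'
from h import *
w=np.load('w5.npz')['w']
s=manip.state();T=R.from_quat(s['tcp_rot']).as_matrix()
H=w[195:330,240:330].reshape(-1,3);H=(H-s['tool_pos'])@T
hx=H[(abs(H[:,0]+.0306)<.003)&(abs(H[:,2])<.02)];print(len(hx),np.percentile(hx,[0,2,50,98,100],axis=0))
print(cv2.minAreaRect(hx[:,1:].astype(np.float32)*1000))
hx=H[(abs(H[:,0]-.0166)<.004)];print('collar',len(hx),np.percentile(hx,[0,2,50,98,100],axis=0))
e=np.array([.5105,.8599]);c=np.array([.5108,.1463]);print('end',c-.044*e)
plan(list(c-.044*e)+[.2],np.radians(15.7))
E
```

```text
2500 [[-0.03358377 -0.02303572 -0.01509987]
 [-0.03227312 -0.02138879 -0.00985243]
 [-0.03032215  0.00409794 -0.000886  ]
 [-0.02834085  0.02163616  0.00845613]
 [-0.02764695  0.02271431  0.01775234]]
((0.3747692108154297, 2.5867843627929688), (31.596193313598633, 46.900577545166016), 79.55960845947266)
collar 306 [[ 0.01262955 -0.01063768 -0.01758547]
 [ 0.01330551 -0.00944712 -0.0173784 ]
 [ 0.01751509  0.00242342 -0.01042992]
 [ 0.01916749  0.02227282  0.01548547]
 [ 0.02047901  0.02241733  0.01562366]]
end [0.488338  0.1084644]
now [0.5096 0.0188 0.2598] jaw yaw 15.48 x axis [ 0.0011 -0.0037 -1.    ] j [-0.42  0.39  0.46  1.84 -0.21  0.96  0.4 ] F [ 0.02  0.15 -1.28] w 0.19 t 7.75
shift cm [5.949 9.234 0.34 ]
turn [-0.0038  0.0001  0.0038]
turn [ 3.1378e+00  6.0000e-03 -2.0000e-04]
```

```bash
python3 -m inch '[[[-0.003,0,0.004],[1,2,0.1],0.1],[[-0.003,0,0.004],[2,4,0.2],0.1],[[-0.003,0,0.004],[3,6,0.3],0.1],[[-0.003,0,0.004],[4,8,0.4],0.1],[[-0.003,0,0.004],[5,9,0.4],0.1],[[-0.003,0,0.004],[6,9.3,0.4],0.1],[[-0.003,0,0.004],[6.5,9.3,0.4],0.1],[[-0.003,0,0.004],[6.5,9.3,0.4],0.1],[[-0.003,0,0.004],[6.5,9.3,0.4],0.1],[[-0.003,0,0.004],[6.5,9.3,0.4],0.1]]'; python3 - <<'E'
from h import *
plan([.4888,.1093,.160],np.radians(15.7))
E
```

```text
t: 8.75
tool_pos: [0.4893, 0.1085, 0.1949]
tcp_rot: [-0.096, 0.7, 0.096, 0.701]
wrist_force: [0.4, -0.2, -0.6]
width: 0.187
now [0.4893 0.1085 0.1949] jaw yaw 15.57 x axis [ 1.1e-03  2.0e-04 -1.0e+00] j [-0.57  0.46  0.42  1.94 -0.25  0.79  0.26] F [ 0.4  -0.22 -0.56] w 0.187 t 8.75
shift cm [ 3.49   0.092 -0.032]
turn [-0.0022  0.0011  0.0001]
turn [ 3.1394e+00  2.0000e-04 -1.7000e-03]
```

```bash
python3 -m inch '[[[-0.002,0.001,0],[1,0.09,-0.03],0.1],[[-0.002,0.001,0],[2,0.09,-0.03],0.1],[[-0.002,0.001,0],[3,0.09,-0.03],0.1],[[-0.002,0.001,0],[3.4,0.09,-0.03],0.1],[[-0.002,0.001,0],[3.4,0.09,-0.03],0.1],[[-0.002,0.001,0],[3.4,0.09,-0.03],0.1],[[-0.002,0.001,0],[3.4,0.09,-0.03],0.1]]'; python3 - <<'E'
from h import *
plan([.4888,.1093,.1494],np.radians(15.7))
f=grab('wrist','pics/w6.png');grab('scene','pics/s6.png')
import cv2
i=cv2.imread('pics/s6.png')[180:340,300:440];cv2.imwrite('pics/s6z.png',cv2.resize(i,None,fx=4,fy=3.7,interpolation=cv2.INTER_CUBIC))
plan([.4888,.1093,.1494],np.radians(15.7))
E
```

```text
t: 9.45
tool_pos: [0.4892, 0.1093, 0.1612]
tcp_rot: [-0.096, 0.7, 0.096, 0.701]
wrist_force: [1.0, -0.6, -1.3]
width: 0.189
now [0.4892 0.1093 0.1612] jaw yaw 15.68 x axis [ 8.e-04  1.e-04 -1.e+00] j [-0.55  0.5   0.39  1.98 -0.29  0.71  0.29] F [ 0.96 -0.64 -1.28] w 0.189 t 9.45
shift cm [ 1.18   0.007 -0.037]
turn [-0.0003  0.0008  0.0001]
turn [ 3.1413e+00  2.0000e-04 -1.3000e-03]
now [0.4892 0.1093 0.1612] jaw yaw 15.69 x axis [ 9.e-04  2.e-04 -1.e+00] j [-0.55  0.5   0.39  1.98 -0.29  0.71  0.29] F [ 0.15 -0.31 -1.42] w 0.188 t 9.55
shift cm [ 1.185  0.005 -0.036]
turn [-0.0002  0.0009  0.0001]
turn [ 3.1414e+00  1.0000e-04 -1.4000e-03]
```

View pics/s6z.png

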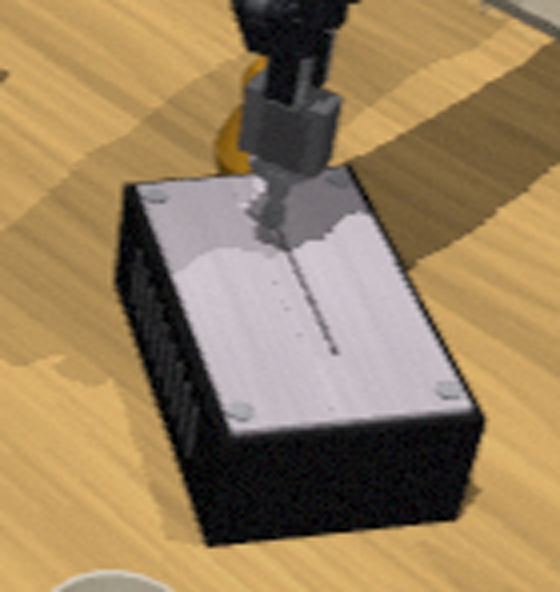

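View pics/w6.png

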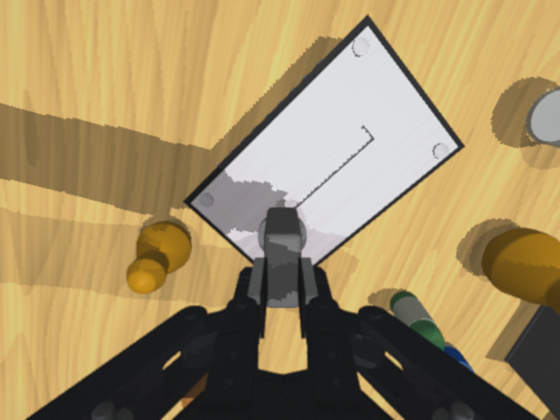

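The tip is above the near end of the slot, about (270,235) in the scene crop. I descend in small steps.

```bash
python3 -m inch '[[[0,0.001,0],[0.2,0,-0.04],0.1],[[0,0.001,0],[0.4,0,-0.04],0.1],[[0,0.001,0],[0.6,0,-0.04],0.1],[[0,0.001,0],[0.8,0,-0.04],0.1],[[0,0.001,0],[0.9,0,-0.04],0.1],[[0,0.001,0],[0.9,0,-0.04],0.1],[[0,0.001,0],[0.9,0,-0.04],0.1]]'; python3 - <<'E'
from h import *
plan([.4888,.1093,.1494],np.radians(15.7))
E
```

```text
t: 10.25
tool_pos: [0.4888, 0.1092, 0.1522]
tcp_rot: [-0.097, 0.701, 0.096, 0.7]
wrist_force: [-0.6, -0.6, -2.2]
width: 0.186
now [0.4888 0.1092 0.1522] jaw yaw 15.69 x axis [-1.e-04 -1.e-04 -1.e+00] j [-0.54  0.52  0.38  1.99 -0.3   0.69  0.3 ] F [-0.58 -0.58 -2.21] w 0.186 t 10.25
shift cm [0.283 0.008 0.003]
turn [-0.0003 -0.0001  0.0001]
turn [3.1413e+00 2.0000e-04 2.0000e-04]
```

Below the cover top and still no contact, so the tip is in the slot.

```bash
python3 -m inch '[[[0,0,0],[0.1,0,0],0.1],[[0,0,0],[0.2,0,0],0.1],[[0,0,0],[0.3,0,0],0.1],[[0,0,0],[0.35,0,0],0.1],[[0,0,0],[0.35,0,0],0.1],[[0,0,0],[0.35,0,0],0.1]]'; python3 -c "
from h import *
plan([.4888,.1093,.1494])"
```

```text
t: 10.85
tool_pos: [0.4892, 0.1092, 0.1492]
tcp_rot: [-0.096, 0.7, 0.096, 0.701]
wrist_force: [0.1, -0.1, 5.5]
width: 0.193
now [0.4892 0.1092 0.1492] jaw yaw 15.68 x axis [ 1.e-03  2.e-04 -1.e+00] j [-0.54  0.52  0.38  1.99 -0.3   0.68  0.31] F [ 0.09 -0.1   5.46] w 0.193 t 10.85
shift cm [-0.018  0.017 -0.041]
```

Contact is about 7 N net on the floor. I slide along the slot: 1 cm along it is tool (0, 0.69, 0.724).

```bash
python3 -m inch '[[[0,0,0],[0.05,0,0],0.1],[[0,0,0],[0.05,0,0],0.1],[[0,0,0],[0.05,0.07,0.07],0.1],[[0,0,0],[0.05,0.14,0.14],0.1],[[0,0,0],[0.05,0.21,0.22],0.1],[[0,0,0],[0.05,0.28,0.29],0.1],[[0,0,0],[0.05,0.35,0.36],0.1],[[0,0,0],[0.05,0.42,0.43],0.1]]'; cat >> h.py <<'E'
def track():
    s=manip.state();p=np.array(s['tool_pos']);e=np.array([.5105,.8599]);n=np.array([e[1],-e[0]]);d=p[:2]-[.5108,.1463]
    X=R.from_quat(s['tcp_rot']).as_matrix()[:,0]; q=d+X[:2]*.0694
    print('unit y %.1f x %.1f mm  z %.2f  F %s Fslot %.1f tilt %s t %.1f'%(1e3*q@e,1e3*q@n,1e3*p[2],np.round(s['wrist_force'],1),s['wrist_force'][:2]@e,X[:2].round(4),s['t']))
E
python3 -c "
from h import *
track()"
```

```text
t: 11.65
tool_pos: [0.4912, 0.1135, 0.149]
tcp_rot: [-0.097, 0.701, 0.096, 0.7]
wrist_force: [-3.6, -2.6, 9.1]
width: 0.187
unit y -38.3 x -0.2 mm  z 149.02  F [-3.6 -2.6  9.1] Fslot -4.1 tilt [-0.0013 -0.0007] t 11.7
```

```bash
python3 -m inch '[[[0,0,0],[0.04,0.08,0.08],0.1],[[0,0,0],[0.04,0.17,0.18],0.1],[[0,0,0],[0.04,0.26,0.27],0.1],[[0,0,0],[0.04,0.35,0.36],0.1],[[0,0,0],[0.04,0.42,0.43],0.1]]'; python3 -c "
from h import *
track()"
```

```text
t: 12.15
tool_pos: [0.4922, 0.1169, 0.1488]
tcp_rot: [-0.097, 0.702, 0.095, 0.699]
wrist_force: [-4.4, -3.3, 10.7]
width: 0.189
unit y -35.1 x -1.2 mm  z 148.84  F [-4.4 -3.3 10.7] Fslot -5.1 tilt [-0.0052 -0.0026] t 12.2
```

```bash
python3 -m inch '[[[0,0,0],[0.04,0.08,0.08],0.1],[[0,0,0],[0.04,0.16,0.16],0.1],[[0,0,0],[0.04,0.22,0.23],0.1],[[0,0,0],[0.04,0.28,0.29],0.1],[[0,0,0],[0.04,0.34,0.35],0.1]]'; python3 -c "
from h import *
track()"
```

```text
t: 12.65
tool_pos: [0.4925, 0.119, 0.1486]
tcp_rot: [-0.097, 0.704, 0.095, 0.697]
wrist_force: [-5.0, -4.4, 10.2]
width: 0.186
unit y -33.4 x -2.1 mm  z 148.63  F [-5.  -4.4 10.2] Fslot -6.3 tilt [-0.0096 -0.005 ] t 12.7
```

```bash
python3 -c "
from h import *
plan([.4925,.119,.1486],np.radians(15.7))"
```

```text
now [0.4925 0.119  0.1486] jaw yaw 15.58 x axis [-0.0096 -0.005  -0.9999] j [-0.56  0.54  0.38  1.97 -0.3   0.7   0.28] F [-4.96 -4.42 10.24] w 0.186 t 12.65
shift cm [ 0.003  0.002 -0.004]
turn [-0.0022 -0.0106  0.0022]
turn [3.1394 0.0035 0.0166]
```

```bash
python3 -m inch '[[[0,-0.012,0.003],[0,0,0.08],0.1],[[0,-0.012,0.003],[0,0.08,0.18],0.1],[[0,-0.012,0.003],[0,0.16,0.26],0.1],[[0,-0.012,0.003],[0,0.22,0.33],0.1],[[0,-0.012,0.003],[0,0.28,0.4],0.1],[[0,-0.012,0.003],[0,0.35,0.46],0.1]]'; python3 -c "
from h import *
track()
plan([.4925,.119,.1486],np.radians(15.7))"
```

```text
t: 13.25
tool_pos: [0.4944, 0.1214, 0.1488]
tcp_rot: [-0.096, 0.701, 0.095, 0.7]
wrist_force: [-3.3, -4.0, 8.5]
width: 0.182
unit y -29.9 x -1.5 mm  z 148.81  F [-3.3 -4.   8.5] Fslot -5.1 tilt [-0.0021 -0.0012] t 13.2
now [0.4944 0.1214 0.1488] jaw yaw 15.52 x axis [-0.0021 -0.0012 -1.    ] j [-0.56  0.53  0.38  1.97 -0.3   0.69  0.28] F [-3.31 -4.02  8.46] w 0.182 t 13.25
shift cm [ 0.022 -0.181 -0.25 ]
turn [-0.0031 -0.0023  0.0006]
turn [3.1385e+00 9.0000e-04 3.7000e-03]
```

```bash
python3 -m inch '[[[-0.003,-0.008,0.002],[0,0,0.1],0.1],[[-0.003,-0.008,0.002],[0,0.08,0.2],0.1],[[-0.003,-0.008,0.002],[0,0.16,0.28],0.1],[[-0.003,-0.008,0.002],[0,0.23,0.36],0.1],[[-0.003,-0.008,0.002],[0,0.3,0.43],0.1],[[-0.003,-0.008,0.002],[0,0.37,0.48],0.1]]'; python3 -c "
from h import *
track()"
```

```text
t: 13.85
tool_pos: [0.4971, 0.1245, 0.149]
tcp_rot: [-0.096, 0.699, 0.096, 0.702]
wrist_force: [-2.3, -2.8, 7.6]
width: 0.19
unit y -25.6 x -0.4 mm  z 149.00  F [-2.3 -2.8  7.6] Fslot -3.6 tilt [0.0032 0.0009] t 13.8
```

```bash
python3 -m inch '[[[-0.003,-0.008,0.002],[0,0.06,0.08],0.1],[[-0.003,-0.008,0.002],[0,0.13,0.16],0.1],[[-0.003,-0.008,0.002],[0,0.2,0.24],0.1],[[-0.003,-0.008,0.002],[0,0.27,0.32],0.1],[[-0.003,-0.008,0.002],[0,0.34,0.4],0.1],[[-0.003,-0.008,0.002],[0,0.4,0.46],0.1]]'; python3 -c "
from h import *
track()"
```

```text
t: 14.45
tool_pos: [0.5003, 0.13, 0.1487]
tcp_rot: [-0.096, 0.697, 0.099, 0.704]
wrist_force: [-0.4, 0.0, -0.9]
width: 0.186
unit y -18.7 x -0.3 mm  z 148.67  F [-0.4  0.  -0.9] Fslot -0.2 tilt [0.0098 0.0051] t 14.4
```

The normal force has vanished to about the shutter spring level, so the tip is probably over the keyhole. I straighten the tool and press down a little.

```bash
python3 -m inch '[[[0,0.004,0],[0.05,0,0],0.1],[[0,0.007,-0.002],[0.12,0,0],0.1],[[0,0.01,-0.002],[0.2,0,0],0.1],[[0,0.01,-0.002],[0.2,0,0],0.1]]'; python3 -c "
from h import *
track()"
```

```text
t: 14.85
tool_pos: [0.5004, 0.1301, 0.1465]
tcp_rot: [-0.097, 0.7, 0.098, 0.701]
wrist_force: [-0.4, 0.1, -0.4]
width: 0.185
unit y -19.2 x -0.7 mm  z 146.51  F [-0.4  0.1 -0.4] Fslot -0.2 tilt [0.0005 0.0004] t 14.8
```

```bash
python3 -m inch '[[[0,0,0],[0.1,0,0],0.1],[[0,0,0],[0.2,0,0],0.1],[[0,0,0],[0.3,0,0],0.1],[[0,0,0],[0.4,0,0],0.1],[[0,0,0],[0.4,0,0],0.1]]'; python3 -c "
from h import *
track()"
```

```text
t: 15.35
tool_pos: [0.5003, 0.1301, 0.1424]
tcp_rot: [-0.097, 0.7, 0.098, 0.701]
wrist_force: [-0.2, 0.4, -0.2]
width: 0.18
unit y -19.2 x -0.7 mm  z 142.40  F [-0.2  0.4 -0.2] Fslot 0.2 tilt [0.0004 0.0003] t 15.3
```

Full shank width is in with no side load. Continuing down.

```bash
python3 -m inch '[[[0,0,0],[0.25,0,0],0.1],[[0,0,0],[0.5,0,0],0.1],[[0,0,0],[0.75,0,0],0.1],[[0,0,0],[1,0,0],0.1],[[0,0,0],[1.2,0,0],0.1],[[0,0,0],[1.4,0,0],0.1],[[0,0,0],[1.4,0,0],0.1]]'; python3 -c "
from h import *
track()
plan([.5003,.1301,.1165],np.radians(15.7))"
```

```text
t: 16.05
tool_pos: [0.5005, 0.13, 0.1282]
tcp_rot: [-0.097, 0.7, 0.097, 0.701]
wrist_force: [0.8, 0.3, -1.1]
width: 0.19
unit y -19.3 x -0.5 mm  z 128.18  F [ 0.8  0.3 -1.1] Fslot 0.7 tilt [0.0005 0.0001] t 16.1
now [0.5005 0.13   0.1282] jaw yaw 15.85 x axis [ 5.e-04  1.e-04 -1.e+00] j [-0.55  0.57  0.36  1.97 -0.32  0.65  0.29] F [ 0.8   0.35 -1.14] w 0.19 t 16.05
shift cm [ 1.168  0.015 -0.014]
turn [ 0.0025  0.0005 -0.    ]
turn [-3.1391e+00  0.0000e+00  8.0000e-04]
```

```bash
python3 -m inch '[[[0,0,0],[0.2,0,0],0.1],[[0,0,0],[0.4,0,0],0.1],[[0,0,0],[0.6,0,0],0.1],[[0,0,0],[0.8,0,0],0.1],[[0,0,0],[1,0,0],0.1],[[0,0,0],[1.1,0,0],0.1],[[0,0,0],[1.1,0,0],0.1]]'; python3 -c "
from h import *
track()"
```

```text
t: 16.75
tool_pos: [0.5002, 0.13, 0.1169]
tcp_rot: [-0.098, 0.7, 0.097, 0.7]
wrist_force: [0.3, 0.3, -1.0]
width: 0.188
unit y -19.4 x -0.7 mm  z 116.88  F [ 0.3  0.3 -1. ] Fslot 0.4 tilt [-0.0001 -0.0001] t 16.8
```

```bash
python3 -m inch '[[[0,0,0],[0.1,0,0],0.1],[[0,0,0],[0.2,0,0],0.1],[[0,0,0],[0.3,0,0],0.1],[[0,0,0],[0.4,0,0],0.1],[[0,0,0],[0.5,0,0],0.1],[[0,0,0],[0.6,0,0],0.1],[[0,0,0],[0.65,0,0],0.1]]'; python3 -c "
from h import *
track()"
```

```text
t: 17.45
tool_pos: [0.5002, 0.13, 0.1102]
tcp_rot: [-0.097, 0.7, 0.097, 0.7]
wrist_force: [0.8, -1.4, -2.8]
width: 0.187
unit y -19.5 x -0.8 mm  z 110.22  F [ 0.8 -1.4 -2.8] Fslot -0.8 tilt [-0.0002 -0.0001] t 17.4
```

```bash
python3 -m inch '[[[0,0,0],[0.08,0,0],0.1],[[0,0,0],[0.15,0,0],0.1],[[0,0,0],[0.22,0,0],0.1],[[0,0,0],[0.27,0,0],0.1],[[0,0,0],[0.27,0,0],0.1]]'; python3 -c "
from h import *
track()"
```

```text
t: 17.95
tool_pos: [0.5003, 0.1299, 0.1083]
tcp_rot: [-0.097, 0.7, 0.098, 0.7]
wrist_force: [-0.9, -1.0, 8.2]
width: 0.187
unit y -19.4 x -0.7 mm  z 108.34  F [-0.9 -1.   8.2] Fslot -1.3 tilt [0.0002 0.0004] t 17.9
```

```bash
python3 -m inch '[[[0,0,0],[0.06,0,0],0.1],[[0,0,0],[0.08,0,0],0.1],[[0,0,0],[0.08,0,0],0.1],[[0,0,0],[0.08,0,0],0.1],[[0,0,0],[0.08,0,0],0.1]]'; python3 -c "
from h import *
track();grab('scene','pics/s7.png')
i=cv2.imread('pics/s7.png')[180:340,300:440];cv2.imwrite('pics/s7z.png',cv2.resize(i,None,fx=4,fy=3.7,interpolation=cv2.INTER_CUBIC))"
```

```text
t: 18.45
tool_pos: [0.5003, 0.1299, 0.1083]
tcp_rot: [-0.097, 0.7, 0.098, 0.701]
wrist_force: [-2.1, -1.2, 7.7]
width: 0.19
unit y -19.4 x -0.6 mm  z 108.34  F [-2.1 -1.2  7.7] Fslot -2.1 tilt [0.0004 0.001 ] t 18.4
```

View pics/s7z.png

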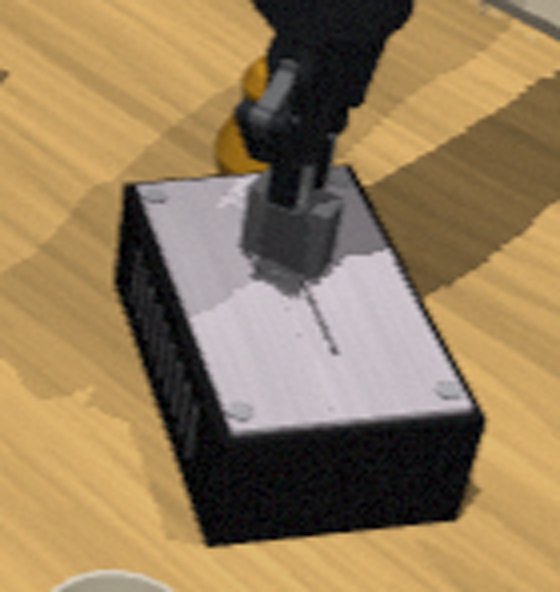

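The collar sits on the cover at about (285,275). One slightly firmer push to make sure it is a rigid stop.

```bash
python3 -m inch '[[[0,0,0],[0.12,0,0],0.1],[[0,0,0],[0.15,0,0],0.1],[[0,0,0],[0.15,0,0],0.1],[[0,0,0],[0.15,0,0],0.1],[[0,0,0],[0.15,0,0],0.1]]'; python3 -c "
from h import *
track()"
```

```text
t: 19.0
tool_pos: [0.5004, 0.1299, 0.1083]
tcp_rot: [-0.097, 0.7, 0.098, 0.701]
wrist_force: [-2.2, -0.9, 15.0]
width: 0.186
unit y -19.3 x -0.6 mm  z 108.27  F [-2.2 -0.9 15. ] Fslot -1.9 tilt [0.0008 0.0019] t 19.0
```

It stops rigidly at 15 N. Now I take up the play gently.

```bash
python3 -m inch '[[[0,0,0],[-0.05,0,0],0.1],[[0,0,0],[-0.1,0,0],0.1],[[0,0,0],[-0.15,0,0],0.1],[[0,0,0],[-0.2,0,0],0.1],[[0,0,0],[-0.23,0,0],0.1],[[0,0,0],[-0.23,0,0],0.1]]'; python3 -c "
from h import *
track()"
```

```text
t: 19.6
tool_pos: [0.5, 0.1299, 0.1101]
tcp_rot: [-0.097, 0.7, 0.098, 0.7]
wrist_force: [1.0, -0.2, -5.2]
width: 0.188
unit y -19.5 x -0.9 mm  z 110.05  F [ 1.  -0.2 -5.2] Fslot 0.4 tilt [-0.      0.0016] t 19.6
```

```bash
python3 -m inch '[[[0,0,0],[-0.05,0,0],0.1],[[0,0,0],[-0.08,0,0],0.1],[[0,0,0],[-0.09,0,0],0.1],[[0,0,0],[-0.09,0,0],0.1]]'; python3 -c "
from h import *
track()"
```

```text
t: 20.0
tool_pos: [0.4995, 0.1298, 0.1104]
tcp_rot: [-0.097, 0.701, 0.098, 0.7]
wrist_force: [1.6, 0.7, -13.7]
width: 0.185
unit y -19.9 x -1.4 mm  z 110.36  F [  1.6   0.7 -13.7] Fslot 1.4 tilt [-0.0011  0.0011] t 20.0
```

```bash
python3 -m inch '[[[0,0,0],[-0.06,0,0],0.1],[[0,0,0],[-0.06,0,0],0.1],[[0,0,0],[-0.06,0,0],0.1],[[0,0,0],[-0.06,0,0],0.1],[[0,0,0],[-0.06,0,0],0.1]]'; python3 -m inch '[[[0,0,0],[-0.06,0,0],0.1],[[0,0,0],[-0.06,0,0],0.1],[[0,0,0],[-0.06,0,0],0.1],[[0,0,0],[-0.06,0,0],0.1],[[0,0,0],[-0.06,0,0],0.1],[[0,0,0],[-0.06,0,0],0.1]]'; python3 -c "
from h import *
track()"
```

```text
t: 20.5
tool_pos: [0.4992, 0.1297, 0.1106]
tcp_rot: [-0.097, 0.701, 0.098, 0.7]
wrist_force: [3.5, 0.4, -19.3]
width: 0.188
t: 21.1
tool_pos: [0.4988, 0.1297, 0.1108]
tcp_rot: [-0.097, 0.701, 0.098, 0.699]
wrist_force: [3.3, -0.2, -25.3]
width: 0.188
unit y -20.5 x -2.0 mm  z 110.81  F [  3.3  -0.2 -25.3] Fslot 1.5 tilt [-0.0027  0.0006] t 21.1
```

The pull builds up across calls and has reached 24 N, under the 30 N limit. I ease it off now.

```bash
python3 -m inch '[[[0,0,0],[0.08,0,0],0.1],[[0,0,0],[0.08,0,0],0.1]]'; python3 -c "
from h import *
track()"
```

```text
t: 21.3
tool_pos: [0.4992, 0.1297, 0.1105]
tcp_rot: [-0.097, 0.701, 0.098, 0.7]
wrist_force: [1.9, -0.4, -17.4]
width: 0.185
unit y -20.1 x -1.6 mm  z 110.52  F [  1.9  -0.4 -17.4] Fslot 0.7 tilt [-0.0017  0.0009] t 21.3
```

```bash
python3 -m inch '[[[0,0,0],[0.07,0,0],0.1],[[0,0,0],[0.07,0,0],0.1],[[0,0,0],[0.07,0,0],0.1],[[0,0,0],[0.07,0,0],0.1],[[0,0,0],[0.07,0,0],0.1]]'; python3 -m inch '[[[0,0,0],[0,0,0],0.1],[[0,0,0],[0,0,0],0.1],[[0,0,0],[0,0,0],0.1],[[0,0,0],[0,0,0],0.1],[[0,0,0],[0,0,0],0.1]]';  python3 -c "
from h import *
track()"
```

```text
t: 21.8
tool_pos: [0.4996, 0.1298, 0.1102]
tcp_rot: [-0.097, 0.701, 0.098, 0.7]
wrist_force: [1.9, 0.8, -9.2]
width: 0.185
t: 22.3
tool_pos: [0.4997, 0.1298, 0.1103]
tcp_rot: [-0.097, 0.701, 0.098, 0.7]
wrist_force: [1.9, 0.1, -10.5]
width: 0.186
unit y -19.8 x -1.2 mm  z 110.29  F [  1.9   0.1 -10.5] Fslot 1.0 tilt [-0.0008  0.0013] t 22.3
```

```bash
python3 - <<'E'
from h import *
track()
f=grab('wrist','pics/w8.png');s=manip.state()
def top(d): 
    return d
d5=np.load('w5.npz')['d'];d8=f['depth']
# handle-top region: fixed to the camera if no slip
for n,d in(('free',d5),('tug',d8)):
    for reg in((slice(240,255),slice(276,292)),(slice(270,295),slice(276,292)),(slice(212,230),slice(276,290))):
        x=d[reg];x=x[x>0];print(n,len(x),np.median(x).round(5),x.mean().round(5),x.std().round(5))
w=cloud(f);P=w.reshape(-1,3);m=(np.hypot(P[:,0]-.4998,P[:,1]-.1298)<.035)&(P[:,2]>.12)&(P[:,2]<.15)
q=P[m];h=np.histogram(q[:,2],bins=np.arange(.12,.15,.001));print(h[0])
P=P[(np.hypot(P[:,0]-.51,P[:,1]-.147)<.12)&(abs(P[:,2]-.085)<.002)];print('cover z',np.median(P[:,2]))
E
```

```text
unit y -19.8 x -1.2 mm  z 110.29  F [  1.9   0.1 -10.5] Fslot 1.0 tilt [-0.0008  0.0013] t 22.3
free 240 0.1543 0.15436 0.00097
free 399 0.16132 0.16131 0.00158
free 251 0.17079 0.17119 0.00786
tug 239 0.15458 0.15461 0.00093
tug 398 0.16128 0.1614 0.0016
tug 251 0.17126 0.17159 0.00799
[  19   21   28   22   18   19   23   22   30   21   24   26   23   26
   26   22   40   45   92  424 1339  549   41   24   38   55   52   58
   67]
cover z 0.08491918061774753
```

View pics/w8.png

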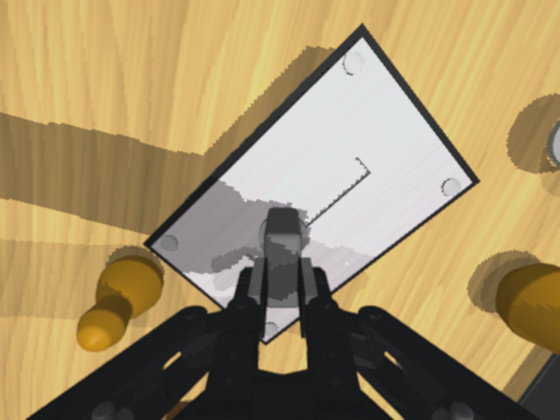

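```bash
python3 - <<'E'
from h import *
f=grab('wrist');s=manip.state();track()
P=cloud(f).reshape(-1,3);q=P[(np.hypot(P[:,0]-s['tool_pos'][0],P[:,1]-s['tool_pos'][1])<.03)&(abs(P[:,2]-.1405)<.003)]
print('handle top z tug',np.median(q[:,2]),len(q))
w=np.load('w5.npz')['w'].reshape(-1,3);t=np.array([.5097,.0187,.2598]);q=w[(np.hypot(*(w[:,:2]-t[:2]).T)<.03)&(abs(w[:,2]-.2905)<.003)]
print('free offset',np.median(q[:,2])-t[2],len(q),'tug offset',None)
E
```

```text
unit y -19.8 x -1.2 mm  z 110.26  F [  1.5   0.1 -10. ] Fslot 0.9 tilt [-0.0008  0.0013] t 22.4
handle top z tug 0.1405272249022531 2487
free offset 0.03036392460693149 2496 tug offset None
```

Under tug the collar is about 1.7 mm above the cover and it was higher during the stronger pull, so the catch holds. I relax the pull, then release.

```bash
python3 -m inch '[[[0,0,0],[0.06,0,0],0.1],[[0,0,0],[0.1,0,0],0.1],[[0,0,0],[0.12,0,0],0.1],[[0,0,0],[0.12,0,0],0.1]]';  python3 -c "
from h import *
track();plan([.5,.13,.11],np.radians(15.7))"
```

```text
t: 22.8
tool_pos: [0.5003, 0.1299, 0.1097]
tcp_rot: [-0.097, 0.7, 0.098, 0.701]
wrist_force: [0.5, 0.2, -0.3]
width: 0.185
unit y -19.4 x -0.7 mm  z 109.72  F [ 0.5  0.2 -0.3] Fslot 0.4 tilt [0.0006 0.0018] t 22.8
now [0.5003 0.1299 0.1097] jaw yaw 15.82 x axis [ 6.0e-04  1.8e-03 -1.0e+00] j [-0.54  0.6   0.34  1.99 -0.34  0.61  0.31] F [ 0.5   0.22 -0.31] w 0.185 t 22.8
shift cm [-0.028  0.022 -0.025]
turn [ 0.0021  0.001  -0.0015]
turn [-3.1395e+00  2.4000e-03  1.6000e-03]
```

```bash
python3 -m inch '[[[0,0,0],[0,0,0],0.3],[[0,0,0],[0,0,0],0.5],[[0,0,0],[0,0,0],0.7],[[0,0,0],[0,0,0],0.9],[[0,0,0],[0,0,0],0.9],[[0,0,0],[0,0,0],0.9],[[0,0,0],[0,0,0],0.9],[[0,0,0],[0,0,0],0.9]]';  python3 -c "
from h import *
track();grab('wrist','pics/w9.png')"
```

```text
t: 23.6
tool_pos: [0.5003, 0.1299, 0.1097]
tcp_rot: [-0.097, 0.7, 0.098, 0.701]
wrist_force: [0.0, 0.8, 0.4]
width: 0.899
unit y -19.4 x -0.7 mm  z 109.69  F [0.  0.8 0.4] Fslot 0.7 tilt [0.0005 0.0017] t 23.6
```

View pics/w9.png

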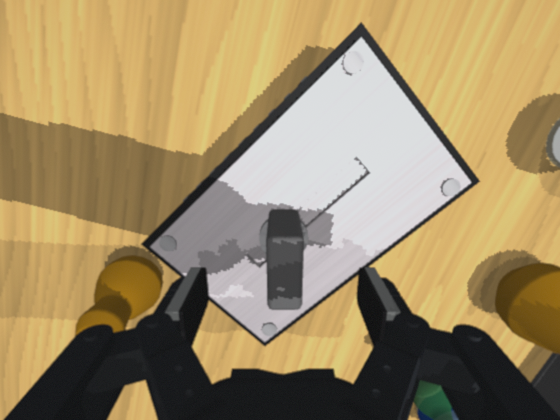

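The jaws are open and the handle, (285,258), stands free between them. I retreat straight up.

```bash
python3 -m inch '[[[0,0,0],[-1,0,0],0.9],[[0,0,0],[-2.5,0,0],0.9],[[0,0,0],[-4.5,0,0],0.9],[[0,0,0],[-7,0,0],0.9],[[0,0,0],[-9.5,0,0],0.9],[[0,0,0],[-12,0,0],0.9],[[0,0,0],[-14,0,0],0.9],[[0,0,0],[-14,0,0],0.9],[[0,0,0],[-14,0,0],0.9],[[0,0,0],[-14,0,0],0.9]]';  python3 - <<'E'
from h import *
track();f=grab('wrist','pics/w10.png');P=cloud(f).reshape(-1,3)
q=P[(np.hypot(P[:,0]-.5,P[:,1]-.13)<.03)&(abs(P[:,2]-.140)<.005)]
c=P[(np.hypot(P[:,0]-.51,P[:,1]-.147)<.1)&(abs(P[:,2]-.085)<.002)]
print('top',np.median(q[:,2]),len(q),'cover',np.median(c[:,2]),cv2.minAreaRect(q[:,:2].astype(np.float32)*1000))
n=np.linalg.svd(q-q.mean(0),full_matrices=False)[2][2];print('tilt',np.arccos(abs(n[2])))
grab('scene','pics/s10.png')
E
```

```text
t: 24.65
tool_pos: [0.4994, 0.1295, 0.249]
tcp_rot: [-0.097, 0.701, 0.098, 0.7]
wrist_force: [0.5, -1.1, 0.0]
width: 0.897
unit y -20.2 x -1.4 mm  z 248.99  F [ 0.5 -1.1  0. ] Fslot -0.7 tilt [-0.0012  0.0013] t 24.6
top 0.13905186819181292 874 cover 0.08485055578955114 ((501.29180908203125, 128.455078125), (19.366052627563477, 45.09457015991211), 15.360468864440918)
tilt 0.0015782105695626113
```

View pics/s10.png

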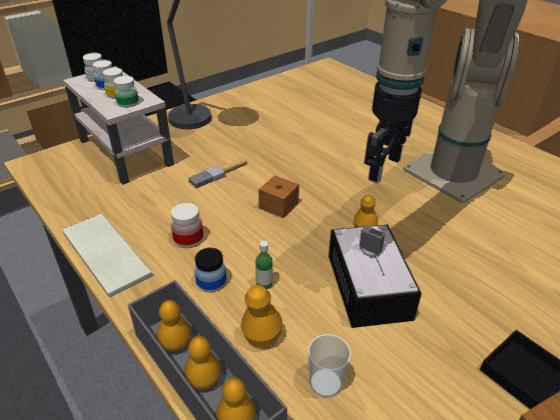

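The key stands upright in the unit. Before handing in I check the bystanders against the first pictures.

```bash
python3 - <<'E'
from h import *
f=grab('top','pics/top10.png');c0=np.load('top0.npz')['c'];w0=np.load('top0.npz')['w'];w=cloud(f)
for n,(u,v) in dict(ga=(240,285),gb=(205,144),ja=(270,144),jb=(325,155),gl=(242,174),cup=(148,151)).items():
    r=[]
    for W in(w0,w):
        p=W[v-18:v+18,u-17:u+17].reshape(-1,3);p=p[p[:,2]>.02];r.append(np.r_[np.median(p,0),p[:,2].max()])
    print(n,((r[1]-r[0])*1e3).round(1))
a=cv2.imread('pics/scene0.png')[260:360,220:300];b=cv2.imread('pics/s10.png')[260:360,220:300]
t=cv2.imread('pics/top0.png')[100:190,120:280];t2=cv2.imread('pics/top10.png')[100:190,120:280]
cv2.imwrite('pics/cmp.png',np.vstack([cv2.resize(np.hstack([a,b]),(640,300)),cv2.resize(np.hstack([t,t2]),(640,180))]))
E
```

```text
ga [2.5 1.5 1.2 0.2]
gb [ 7.1  1.3  2.5 -0.2]
ja [-0.   0.   0.1  1.6]
jb [-0.3  0.2 -0.1 -1. ]
gl [ 0.3  0.2  0.6 -1.9]
cup [-0.  -1.4 -1.5 -1.3]
```

View pics/cmp.png

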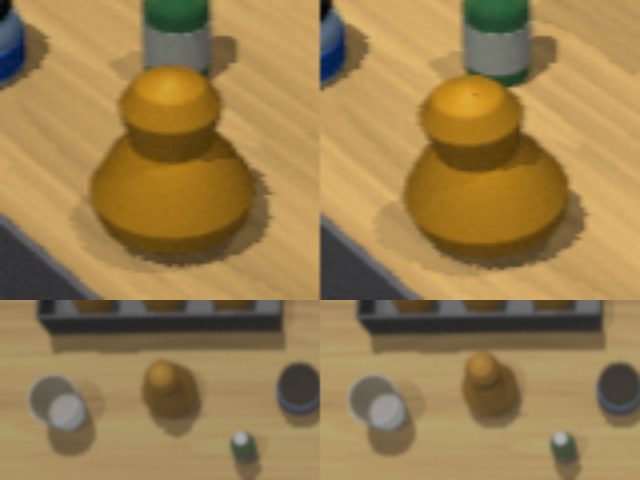

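```bash
python3 -c "
from h import *
track();print(manip.job_done());"
```

```text
unit y -20.2 x -1.1 mm  z 248.87  F [ 0.5 -0.5 -1.3] Fslot -0.2 tilt [-0.0012  0.001 ] t 24.8
the job is handed in; nothing more can be done
None
```

The key is in the keyhole, fully home and caught, and I let go of it there. I handed the job in at 24.8 s; no verdict was reported.

I set the tip down about 43 mm from the middle of the slot, at its -y end, and slid it along with about 7–12 N on the floor. It dropped in at about y = -19 mm. I pushed it down to a rigid stop, tested with about 15 N.

- **After release:** the wrist camera put the handle upright (about 0.002 rad) with the collar about 0.2 mm above the cover. The gripper is about 14 cm above where it let go and touches nothing.
- **Tug force:** the pull built up across calls and peaked at about 24 N instead of 8 N, still below the 30 N limit. I eased it back and held 9–10 N for about half a second.
- **Rise under tug:** the catch held, but the key rose only about 1.5–2 mm, less than the nominal 2.5 mm of play. The camera and arm readings differ by a few tenths of a millimetre, so the 1.5 mm threshold is likely met, but only narrowly at 9–10 N. During the stronger pull the arm stood up to 0.5 mm higher.
- **Bystanders:** the larger gourd (gourd_b) now leans differently from the first picture and its measured position differs by about 7 mm, within the 25 mm limit. It already leaned that way in a picture taken before the arm worked near it, and I saw no contact. The other bystanders I measured are within about 3 mm. I did not measure the brush, but it looks unmoved.

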